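Sort a spice drawer

TASK

Tidy the spice drawer: set the large tin and the small tin, lids up, on the steel strip, each centred on the ring of its own size; put the charcoal measuring spoon flat in the long wooden tray, and stand the white ceramic grinder upright in the square wooden tray, setting it down gently. Leave the middle tin on the strip and the glass jar where they are, and let go of everything.

Things in the scene. Friction and masses are not known exactly. Their poses are not given: they have to be found in the camera images.
- large_tin: round brushed-steel tin, 64 mm in diameter, 36 mm high (straight sides), with a round clear window in its lid; the largest of three such tins. Origin at the centre of its underside, z up. Loose, standing on the drawer floor. About 140 g. It belongs on the strip's largest ring.
- small_tin: round brushed-steel tin, 40 mm in diameter, 36 mm high (straight sides), with a round clear window in its lid; the smallest of the three tins. Origin at the centre of its underside, z up. Loose, standing on the drawer floor. About 60 g. It belongs on the strip's smallest ring.
- middle_tin: round brushed-steel tin, 52 mm in diameter, 36 mm high (straight sides), with a round clear window in its lid; the tin between the other two in size. Origin at the centre of its underside, z up. It already stands on the middle ring of the strip and must stay there (moving it more than about 10 mm is a fault).
- grinder: white ceramic grinder, 88 mm high (its top does not turn here): base 58 mm in diameter up to 38 mm, a steel collar, then a cylinder 48 mm in diameter from 48 to 78 mm above the underside, domed top. Origin at the centre of its underside, z up. Loose, about 220 g, on the drawer floor. For the square tray; knocking it over, or landing it hard (over 40 N), is a fault.
- spoon: charcoal plastic measuring scoop, 136 mm long, 26 mm high, lying flat, loose, 40 g, at an outer side of the drawer. Origin at mid-length on its underside; x from handle to bowl, z up. Round bowl 46 mm across centred at x = +45; handle 14 mm wide from x = -68 to +22, underside 14, top 26 mm up, small foot at its end. Centre of mass near x = +10. For the long tray, either way round.
- strip: flat stainless magnetic strip, 260 x 70 mm, 4 mm thick, fixed on the drawer floor (its pull is too weak to feel). Origin at the centre of its underside; x along its length, z up. Three dark rings on its middle line (y = 0): the largest, 74 mm across, centred at x = +85 mm; the middle one, 62 mm, at x = 0; the smallest, 50 mm, at x = -85 mm.
- long_tray: shallow pale-wood tray, fixed, outside 170 (x) x 78 (y) mm, walls 5 mm thick and 16 mm high, inside 160 x 68 mm, its floor 5 mm thick. Origin at the centre of its underside; x along its length, z up. For the spoon. (The drawer: floor 6 mm above the work surface, sides up to 70 mm high, inside x = 0.37 to 0.80, y = -0.53 to 0.53 m.)
- square_tray: shallow pale-wood square tray, fixed, outside 94 x 94 mm, walls 5 mm thick and 16 mm high, inside 84 x 84 mm, its floor 5 mm thick. Origin at the centre of its underside, axes along its sides, z up. For the grinder. (Beyond x = 0.74 m the drawer holds a fixed stone and upright vials, up to 80 mm high.)
- glass_jar: glass jar with a wire latch, 52 mm in diameter (64 over the latch), 63 mm high. Origin at the centre of its underside, z up. Loose bystander: moving it over 25 mm or tipping it is a fault. Also about, unlisted and loose: a terracotta ramekin (60 mm wide, 28 high), a cork stopper (34 wide, 30 high), a pastry brush (10 high); none starts within 15 mm of a listed thing.
Things that resemble listed ones, but are neither listed nor needed, are in the scene too. Leave any yellow look-alike of the small_tin alone.

How it is judged:
At the end, for the whole second after the job is handed in: The large, middle and small tin stand lids up on the strip, each within 12 mm (along and across the strip) of the centre of its own ring; the grinder stands upright on the floor of the square tray; the spoon lies flat on the floor of the long tray; all are released and at rest (x of large_tin in the frame of strip between 0.073 and 0.097 m and y of large_tin in the frame of strip between -0.012 and 0.012 m and z of each of large_tin, middle_tin, small_tin in the frame of strip below 0.009 m and angle between each of large_tin, middle_tin, small_tin, grinder, spoon's own z axis and vertical below 0.12 rad and x of middle_tin in the frame of strip between -0.012 and 0.012 m and y of middle_tin in the frame of strip between -0.012 and 0.012 m and x of small_tin in the frame of strip between -0.097 and -0.073 m and y of small_tin in the frame of strip between -0.012 and 0.012 m and x of grinder in the frame of square_tray between -0.016 and 0.016 m and y of grinder in the frame of square_tray between -0.016 and 0.016 m and z of grinder in the frame of square_tray below 0.009 m and x of spoon in the frame of long_tray between -0.018 and 0.018 m and y of spoon in the frame of long_tray between -0.019 and 0.019 m and z of spoon in the frame of long_tray below 0.01 m and linear speed of each of large_tin, small_tin, grinder, spoon below 0.02 m/s); the robot touches nothing.
It fails at once if the middle tin is moved more than 12 mm from where it began (distance of middle_tin from where it was at the start of the episode above 0.012 m).
It fails at once if the glass jar is moved more than 25 mm or tipped (distance of glass_jar from where it was at the start of the episode above 0.025 m or angle between glass_jar's own z axis and vertical above 0.4 rad).
It fails at once if the grinder is knocked over (angle between grinder's own z axis and vertical above 0.9 rad).
It fails at once if the grinder lands hard in its tray (over 40 N) (contact force between grinder and square_tray above 40 N).
It also fails if it takes over 112 s, if anything falls off the work surface, if the arm or the gripper's body presses on something with over 40 N, if the wrist force passes 120 N, or if a joint passes its speed limit or range.

ROBOT

A 7-joint arm with a two-finger parallel gripper is mounted at the origin on the work surface. World frame = base frame: x ahead of the robot, y to its left, z up, the work surface at z = 0. Lengths are in m, angles in rad, forces in N, time in s.
With the tool pointing down it reaches from about 0.425 to 0.8 m from the base axis. Payload 8.3 kg.
Tool frame: the origin (TCP) lies between the finger pads; the fingertips stand r.tcp_to_tips ahead of it and the grasp point (between the pads) lies 5 mm behind it (r.tcp_to_tips is the distance from the TCP to the fingertips, in m); z points along the fingers, y is the line along which they close (so a half turn about z gives the same grasp; the last joint's range is limited). The gripper opens to 85 mm and grips with 20 to 120 N. Pads are 22 mm wide; open, the fingers measure 114 mm over their backs; the gripper's body (76 mm by 85 mm) begins 54 mm behind the grasp point. The pads swing forward as they close: fully open they stand 13 mm farther back than shut.
Start: joints at [-1.227, 0.383, 0.016, 1.37, -0.006, 1.388, -0.046], TCP at [0.247, 0.574, 0.245] pointing down, gripper open.
Joint ranges: [-2.95, 2.95], [-0.25, 2.06], [-1.52, 1.56], [0.18, 2.33], [-1.44, 4.58], [0.02, 2.06], [-3.01, 3.01]. Speed limits (rad/s): [2.39, 2.39, 3.01, 3.01, 3.14, 3.14, 3.14].

INTERFACE

Orientations are given as a unit quaternion [w, x, y, z].
In Python, from plant import r, eoat, solver, eyes, spot_in, landmark_of gives the robot as it stands. Calls block until the motion is done:
- r.move_pose(position, orientation): joint-space move of the TCP to a pose.
- r.servo_line(position, speed=0.15, orientation=None, force_limit=None): straight line of the TCP; orientation=None keeps the orientation; speed is the mean speed in m/s. With force_limit (N) it stops when the force on the tool has changed by that much, and returns True; else False.
- r.move_joints(angles): joint-space move.
- eoat.command_gripper(opening, strength=None): opening from 0.0 (shut) to 1.0 (fully open); strength is the grip in N (None keeps the last); returns when the fingers have stopped.
- r.pause(seconds).
- solver.inverse_kinematics(position, orientation): joint angles nearest the present ones, or None.
- r.state(): the state.
- eyes.snapshot(name): name is "scene" or "top"; returns (picture, depth): 480x640x3 uint8, blue, green, red; 480x640 float32, m along the optical axis (not along the pixel's ray), 0 where there is no reading.
- eyes.camera_params(name): a dict with "fx", "fy", "cx", "cy" (pixels), "rvec" (rotation vector, rad) and "tvec" (3), from world to camera coordinates, as OpenCV has them. Camera axes: x right, y down, z forward; pixel columns grow to the right and rows downward; lengths in m; the calibration is good to about 2 mm. A picture is of the moment at which its call begins. camera_params takes no time and is no camera call.
A pose or a line that the arm cannot do raises r.PlanningError and nothing moves.
- r.close_job(): hands the job in; it is judged then, once.
Trained networks look in the newest picture that a camera, given by its name, has taken for a name from the list of things; names that differ only in an ending like _2 or _b are one class to them, and where a whole thing is asked for, a point or a joint stands for the part that bears it (a point fixed in the world has none). Each returns a list of dicts, best first, with "p" (0 to 1); they miss things now and then, are a little off and sometimes report something else, mostly with a low value. They report only what shows in the picture. A call takes as long as a camera call. They do not tell look-alikes from the thing itself.
- spot_in(camera, name): "point" ([column, row] in pixels, amid what is visible of it).
- landmark_of(camera, name): "point" ([column, row] in pixels: a listed point, or the origin of a listed thing).
The state is a dict: "time_s": time; "qpos": joint angles; "qvel": joint speeds; "joint_torque": joint torques, N m; "eef_pos": TCP position; "eef_rot": TCP orientation; "wrist_force": force on the tool from outside, world axes, zero at the start; "moment": the same for the moment, N m; "width": opening from 0.0 (shut) to 1.0 (fully open); "finger_force": force on a finger pad.
Only numpy, scipy, OpenCV 4.12 (cv2) and the standard library are available. Lean on these libraries where they do the work, as an engineer would, in place of code of your own. Each camera call takes 0.05 s, during which the arm holds its last target. There are 200 camera calls.

## Working session

There is one attempt and no reset: what is moved stays moved. The work goes in short steps, each a Python script; the robot and the scene stay as the last script left them, time stands still between calls to the robot, and variables do not carry over. Pictures are saved under pics/ and viewed, at most 14 in all, crops included, and the job is handed in when it is done.

```bash
ls; mkdir -p pics
cat > h.py <<'E'
import numpy as np, cv2
from plant import r, eoat, solver, eyes, spot_in, landmark_of
def cam(n):
    c=eyes.camera_params(n);R=cv2.Rodrigues(np.array(c["rvec"],float))[0];return c,R,np.array(c["tvec"],float).ravel()
def ray(n,p):
    c,R,t=cam(n);d=R.T@np.array([(p[0]-c["cx"])/c["fx"],(p[1]-c["cy"])/c["fy"],1.]);return -R.T@t,d
def atz(n,p,z):
    o,d=ray(n,p);return o+d*(z-o[2])/d[2]
def cloud(n,D):
    c,R,t=cam(n);v,u=np.mgrid[:480,:640]
    P=np.stack([(u-c["cx"])/c["fx"]*D,(v-c["cy"])/c["fy"]*D,D],-1);return (P-t)@R
def proj(n,P):
    c,R,t=cam(n);q=R@np.array(P,float)+t;return np.array([q[0]/q[2]*c["fx"]+c["cx"],q[1]/q[2]*c["fy"]+c["cy"]])
E
python3 - <<'E'
from h import *
for n in("scene","top"):
    I,D=eyes.snapshot(n);cv2.imwrite(f"pics/{n}0.png",I);np.save(f"{n}0.npy",D)
    c,R,t=cam(n);print(n,{k:np.round(c[k],3) for k in c},"pos",np.round(-R.T@t,3))
    W=cloud(n,D);np.save(f"{n}0w.npy",W)
    for k in["large_tin","small_tin","middle_tin","grinder","spoon","strip","long_tray","square_tray","glass_jar"]:
        for f in(spot_in,landmark_of):
            o=[]
            for e in f(n,k)[:4]:
                u,v=np.int32(np.clip(e["point"],0,[639,479]));o.append((np.round(e["point"]).astype(int).tolist(),round(e["p"],2),np.round(W[v,u],3).tolist() if D[v,u]>0 else None))
            print(k,f.__name__[:4],o)
s=r.state();print(s["time_s"],s["eef_pos"],s["eef_rot"],r.tcp_to_tips,s["wrist_force"])
E
```

```text
pics
scene {'fx': np.float64(452.47), 'fy': np.float64(452.47), 'cx': np.float64(313.753), 'cy': np.float64(238.123), 'rvec': array([ 2.113,  0.597, -0.291]), 'tvec': array([-0.408, -0.099,  1.168])} pos [ 0.866 -0.662  0.594]
large_tin call [([371, 228], 0.81, [0.551, 0.12, 0.044])]
large_tin call [([374, 236], 0.64, [0.564, 0.109, 0.031])]
small_tin call [([313, 298], 0.68, [0.562, -0.145, 0.045]), ([142, 294], 0.63, [0.277, -0.287, 0.028])]
small_tin call [([312, 307], 0.84, [0.564, -0.151, 0.028]), ([262, 370], 0.73, [0.57, -0.312, 0.032]), ([142, 297], 0.58, [0.276, -0.286, 0.018]), ([419, 246], 0.47, [0.658, 0.132, 0.026])]
middle_tin call [([259, 356], 0.62, [0.559, -0.304, 0.049])]
middle_tin call [([261, 364], 0.61, [0.569, -0.312, 0.045])]
grinder call [([362, 320], 0.7, [0.671, -0.174, 0.072])]
grinder call [([360, 337], 0.62, [0.671, -0.18, 0.039])]
spoon call []
spoon call [([173, 409], 0.59, [0.488, -0.422, 0.007])]
strip call [([276, 374], 0.94, [0.584, -0.295, 0.014])]
strip call [([259, 366], 0.88, [0.569, -0.314, 0.041])]
long_tray call [([398, 202], 0.71, [0.541, 0
[... 1292 characters left out ...]
3, -0.283, 0.046])]
long_tray call [([190, 204], 0.62, [0.546, 0.305, 0.011])]
long_tray call [([192, 204], 0.96, [0.543, 0.298, 0.012])]
square_tray call [([324, 200], 0.65, [0.556, -0.003, 0.009]), ([506, 215], 0.43, [0.514, -0.421, 0.026])]
square_tray call [([323, 202], 0.83, [0.551, -0.003, 0.011])]
glass_jar call [([255, 153], 0.74, [0.644, 0.149, 0.07])]
glass_jar call [([447, 199], 0.7, [0.545, -0.281, 0.048]), ([256, 162], 0.67, [0.629, 0.15, 0.06]), ([447, 201], 0.59, [0.542, -0.277, 0.051]), ([389, 159], 0.28, [0.635, -0.149, 0.059])]
1.9 [0.24723463 0.57400699 0.24528235] [-4.76069773e-05  2.01979925e-01  9.79389661e-01 -1.43357095e-05] 0.014 [-0.45926506  0.14897363  0.09766892]
```

Run:
```python
import cv2
a=cv2.imread("pics/top0.png");cv2.imwrite("pics/top0c.png",cv2.resize(a[90:390,120:560],(800,545),interpolation=cv2.INTER_CUBIC))
```

```text
(no output)
```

View pics/top0c.png

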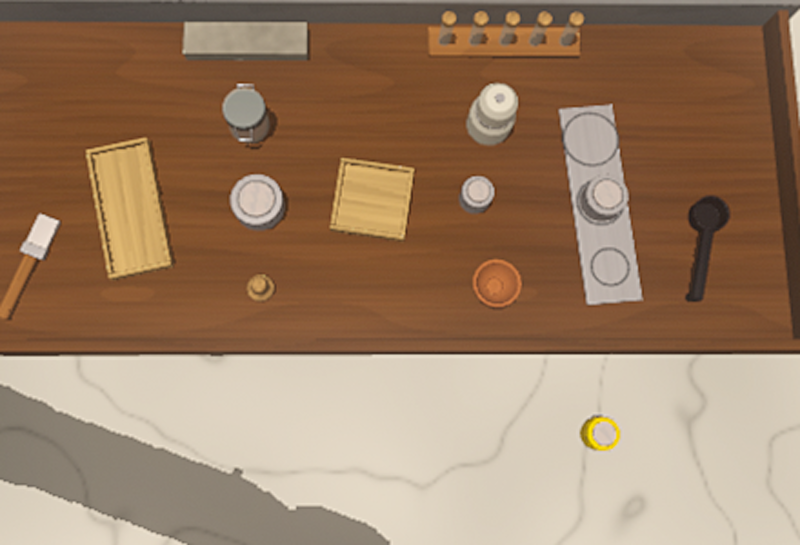

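View pics/scene0.png

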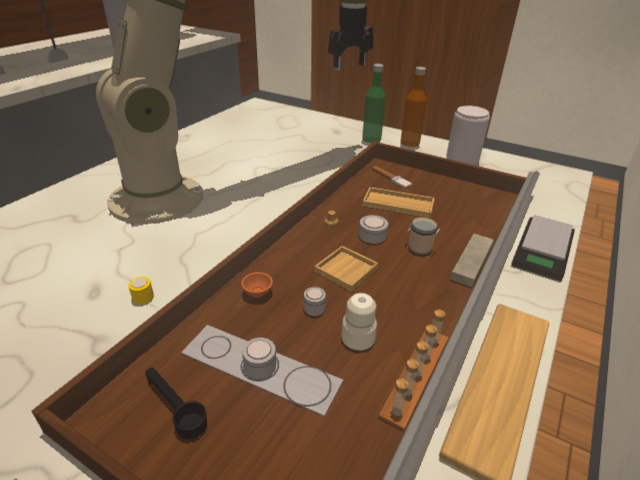

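```bash
cat > m.py <<'E'
from h import *
from scipy.optimize import least_squares
def near(W,xy,rad): return np.hypot(W[...,0]-xy[0],W[...,1]-xy[1])<rad
def circ(P,R,x0): return least_squares(lambda c:np.hypot(P[:,0]-c[0],P[:,1]-c[1])-R,x0,loss="soft_l1",f_scale=.002).x
def rect(n,m,z):
    m=cv2.morphologyEx(m.astype(np.uint8),cv2.MORPH_OPEN,np.ones((3,3)))
    k,l,s,_=cv2.connectedComponentsWithStats(m);m=l==1+np.argmax(s[1:,4])
    v,u=np.nonzero(m);P=np.array([atz(n,p,z)[:2] for p in zip(u,v)],np.float32)
    return cv2.minAreaRect(P*1000)
def disc(n,W,xy,rad,zt,tol=.006):
    m=near(W,xy,rad)&(abs(W[...,2]-zt)<tol);z=np.median(W[m][:,2])
    v,u=np.nonzero(m);P=np.array([atz(n,p,zt)[:2] for p in zip(u,v)],np.float32)
    h=cv2.convexHull(P)[:,0];e=cv2.fitEllipse(cv2.convexHull(P*1000));return np.round(e[0],1),np.round(e[1],1),round(float(z),4)
E
python3 - <<'E'
from m import *
for n in("scene","top"):
    I=cv2.imread(f"pics/{n}0.png");W=np.load(f"{n}0w.npy");D=np.load(f"{n}0.npy");Z=W[...,2];ok=D>0
    H=cv2.cvtColor(I,cv2.COLOR_BGR2HSV)
    print(n,"floor",np.median(Z[near(W,(.5,.05),.03)&ok]))
    for k,xy in dict(large=(.557,.13),small=(.56,-.136),middle=(.557,-.295)).items():print(k,disc(n,W,xy,.05,.042))
    print("jar",disc(n,W,(.655,.14),.05,.069))
    for lo,hi,R in((.012,.040,.029),(.056,.082,.024)):
        m=near(W,(.66,-.165),.06)&(Z>lo)&(Z<hi)&ok;print("grinder",m.sum(),circ(W[m],R,(.66,-.165)))
    print("grtop",np.percentile(Z[near(W,(.66,-.165),.03)&ok],99.5))
    yel=(H[...,0]>8)&(H[...,0]<32)&(I[...,2]>140)&(H[...,1]>60)&(Z>-.01)&(Z<.035)&ok
    for k,xy,rd in(("long",(.55,.3),.11),("square",(.56,0),.08)):
        m=yel&near(W,xy,rd);print(k,m.sum(),rect(n,m,.022), "rim z",np.percentile(Z[m],[20,50,97]))
    m=(H[...,1]<50)&(H[...,2]>90)&near(W,(.56,-.29),.16)&(Z<.02)&ok;print("strip",rect(n,m,.010),np.median(Z[m]))
    m=(H[...,2]<60)&(Z>.014)&(Z<.045)&near(W,(.51,-.42),.1)&ok;P=W[m];print("spoon",rect(n,m,.032),np.percentile(P[:,2],[10,50,90]))
    hd=P[P[:,0]<.49];l=cv2.fitLine(hd[:,:2].astype(np.float32),cv2.DIST_HUBER,0,.01,.01).ravel();print(" handle",l,np.median(hd[:,2]),P[:,0].min(),P[:,0].max())
    print(" bowl",circ(P[(P[:,0]>.51)&(P[:,2]>.025)],.022,(.53,-.425)))
    print("stone etc",[np.round(atz(n,p,.03),3) for p in []])
E
python3 - <<'E'
import cv2,numpy as np
a=cv2.imread("pics/top0.png")
c=[cv2.resize(a[v-35:v+35,u-35:u+35],(390,390),interpolation=cv2.INTER_CUBIC) for u,v in((381,195),(451,326))]
cv2.imwrite("pics/small.png",np.hstack(c))
E
```

```text
scene floor 0.007422133054340543
large (array([548.6, 135.7]), array([63.6, 74.7]), 0.0435)
small (array([ 558.7, -136.3]), array([39.2, 46.6]), 0.0433)
middle (array([ 552.5, -294. ]), array([52.7, 60. ]), 0.0466)
jar (array([658.7, 150.7]), array([58.4, 61.8]), 0.0698)
grinder 392 [ 0.65780629 -0.15483098]
grinder 356 [ 0.6578941  -0.15499065]
grtop 0.09676210161539435
long 891 ((548.5927734375, 295.243408203125), (162.9783172607422, 58.70161056518555), 13.732451438903809) rim z [0.01107823 0.0123126  0.0240212 ]Traceback (most recent call last):
  File "<stdin>", line 13, in <module>
  File "m.py", line 8, in rect
    v,u=np.nonzero(m);P=np.array([atz(n,p,z)[:2] for p in zip(u,v)],np.float32)
                                  ~~~^^^^^^^
  File "h.py", line 8, in atz
    o,d=ray(n,p);return o+d*(z-o[2])/d[2]
        ~~~^^^^^
  File "h.py", line 6, in ray
    c,R,t=cam(n);d=R.T@np.array([(p[0]-c["cx"])/c["fx"],(p[1]-c["cy"])/c["fy"],1.]);return -R.T@t,d
          ~~~^^^
  File "h.py", line 4, in cam
    c=eyes.camera_params(n);R=cv2.Rodrigues(np.array(c["rvec"],float))[0];return c,R,np.array(c["tvec"],float).ravel()
ValueError: time passes only in moves, steps and waits
```

View pics/small.png

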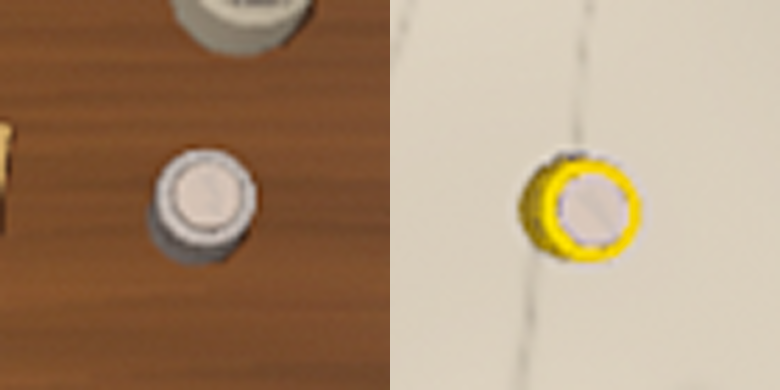

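The steel tin at (381,195) is the small_tin. The yellow tin at (451,326) is a decoy outside the drawer, so I leave it alone. I'll cache the calibration and finish measuring.

```bash
python3 - <<'E'
s=open("h.py").read()
s=s.replace("def cam(n):\n    c=","_C={}\ndef cam(n):\n    if n in _C: return _C[n]\n    c=").replace(";return c,R,np.array(c[\"tvec\"],float).ravel()",";_C[n]=c,R,np.array(c[\"tvec\"],float).ravel();return _C[n]")
open("h.py","w").write(s)
E
cat > meas.py <<'E'
from m import *
def measure(tag):
  for n in("scene","top"):
    I=cv2.imread(f"pics/{n}{tag}.png");W=np.load(f"{n}{tag}w.npy");D=np.load(f"{n}{tag}.npy");Z=W[...,2];ok=D>0
    H=cv2.cvtColor(I,cv2.COLOR_BGR2HSV)
    print(n,"floor",np.median(Z[near(W,(.5,.05),.03)&ok]))
    for k,xy,z in(("large",(.55,.136),.0435),("small",(.56,-.136),.0433),("middle",(.553,-.294),.047)):print(k,disc(n,W,xy,.05,z,.0028))
    print("jar",disc(n,W,(.655,.14),.05,.07,.004))
    for lo,hi,R in((.012,.040,.029),(.056,.082,.024)):
        m=near(W,(.66,-.165),.06)&(Z>lo)&(Z<hi)&ok;print("grinder",m.sum(),circ(W[m],R,(.66,-.165)))
    yel=(H[...,0]>8)&(H[...,0]<32)&(H[...,1]>60)&(Z>.0165)&(Z<.035)&ok
    for k,xy,rd in(("long",(.545,.3),.11),("square",(.555,0),.08)):
        m=yel&near(W,xy,rd);v,u=np.nonzero(m);P=np.array([atz(n,p,.0225)[:2] for p in zip(u,v)],np.float32)
        g=near(W,xy,.02)&ok
        print(k,m.sum(),cv2.minAreaRect(P*1000),"rim",np.percentile(Z[m],95),"floor",np.median(Z[g]))
    m=(H[...,1]<50)&(H[...,2]>90)&near(W,(.56,-.29),.16)&(Z<.02)&ok;print("strip",rect(n,m,.010),np.median(Z[m]))
    m=(H[...,2]<60)&(Z>.014)&(Z<.045)&near(W,(.51,-.42),.1)&ok;P=W[m];print("spoon",rect(n,m,.033),np.percentile(P[:,2],[10,50,90]))
    hd=P[(P[:,0]<.50)&(P[:,2]>.028)];l=cv2.fitLine(hd[:,:2].astype(np.float32),cv2.DIST_HUBER,0,.01,.01).ravel();print(" handle",l,np.median(hd[:,2]),P[:,0].min(),P[:,0].max())
    print(" bowl",circ(P[(P[:,0]>.51)&(P[:,2]>.025)],.022,(.53,-.425)))
if __name__=="__main__": measure("0")
E
python3 meas.py
```

```text
scene floor 0.007422133054340543
large (array([547.9, 137.1]), array([62.2, 65.9]), 0.0438)
small (array([ 558.5, -135.6]), array([37.8, 41.9]), 0.0436)
middle (array([ 553.3, -294.9]), array([50.8, 53.1]), 0.0475)
jar (array([657.1, 151.4]), array([51.1, 56.4]), 0.07)
grinder 392 [ 0.65780629 -0.15483098]
grinder 356 [ 0.6578941  -0.15499065]
long 469 ((544.3419799804688, 296.8763427734375), (169.4763946533203, 90.50006866455078), 12.807144165039062) rim 0.024165548029799387 floor 0.012081271893942596
square 510 ((556.224365234375, -7.1102447509765625), (100.51620483398438, 97.77864837646484), 81.32855224609375) rim 0.02402510458913151 floor 0.011834008814282305
strip ((552.5303344726562, -293.45831298828125), (259.5425720214844, 72.25651550292969), 5.310116291046143) 0.011141985365300441
spoon ((496.49188232421875, -415.03411865234375), (45.465171813964844, 142.38218688964844), 68.8885498046875) [0.01865707 0.0313051  0.03338412]
 handle [ 0.9710937  -0.23869845  0.47336814 -0.4154717 ] 0.032456413867861855 0.4233652621870086 0.5554396718719377
 bowl [ 0.53338707 -0.42876071]
top f
[... 378 characters left out ...]
28662109375), (171.22952270507812, 78.82369995117188), 12.969949722290039) rim 0.02469785613829457 floor 0.011318798386458186
square 376 ((553.48681640625, -6.65325927734375), (93.69315338134766, 95.2209701538086), 81.32830810546875) rim 0.02519756802763995 floor 0.011802551437364375
strip ((551.0488891601562, -297.7547607421875), (260.3453674316406, 71.8025894165039), 5.019168853759766) 0.010912139744818196
spoon ((493.28924560546875, -419.6064453125), (14.521394729614258, 41.890193939208984), 74.3973159790039) [0.01866178 0.03051782 0.03413692]
 handle [ 0.9806726  -0.195656    0.47363353 -0.41600022] 0.03233715675772711 0.4223909136216815 0.5522345186101913
 bowl [ 0.53116528 -0.43089059]
```

Measurements from the two views agree. The tops of the two tins on the drawer floor are at about 0.043, the strip at 0.011 and the tray floors at 0.012. I start with the large tin.

```bash
cat > act.py <<'E'
from h import *
def Q(deg):
    t=np.radians((deg+90)/2);return [0.,float(np.cos(t)),float(np.sin(t)),0.]
def over(xy,z,deg):
    best=None
    for d in(deg,deg+180):
        q=solver.inverse_kinematics([*xy,z],Q(d))
        if q is not None:
            c=np.abs(np.array(q)-r.state()["qpos"]).max()
            if best is None or c<best[0]: best=(c,d)
    r.move_pose([*map(float,xy),z],Q(best[1]))
def line(xy,z,v=.15,f=None): return r.servo_line([float(xy[0]),float(xy[1]),float(z)],speed=v,force_limit=f)
def show(t):
    s=r.state();print(t,round(s["time_s"],1),"tcp",np.round(s["eef_pos"],4),"w",round(s["width"],3),"F",np.round(s["wrist_force"],1),"ff",s["finger_force"])
def pick(xy,z,deg,grip,up=.2,pre=1.0):
    over(xy,up,deg);eoat.command_gripper(pre)
    line(xy,z+.03,.25);hit=line(xy,z,.08,8);show(f"down {hit}")
    eoat.command_gripper(0.,grip);show("grip");line(xy,up,.25);show("lift")
def place(xy,z,deg,op,up=.2,v=.03):
    over(xy,up,deg);line(xy,z+.02,.2);hit=line(xy,z-.004,v,3);show(f"set {hit}")
    eoat.command_gripper(op);show("open");line(xy,up,.25)
def snap(tag):
    for n in("scene","top"):
        I,D=eyes.snapshot(n);cv2.imwrite(f"pics/{n}{tag}.png",I);np.save(f"{n}{tag}.npy",D);np.save(f"{n}{tag}w.npy",cloud(n,D))
E
python3 - <<'E'
from act import *
pick((.547,.137),.020,90,50)
E
```

```text
down False 5.3 tcp [0.5467 0.1368 0.0196] w 1.0 F [-0.2  0.5  0.7] ff 0.0
grip 5.7 tcp [0.5476 0.1372 0.0208] w 0.733 F [-1.2  0.1  4.9] ff 54.743664264678955
lift 6.5 tcp [0.5461 0.1369 0.1983] w 0.733 F [-0.4 -0.4 -1.3] ff 54.86554741859436
```

Run:
```python
from act import *
place((.6365,-.288),.0245,95,.95)
pick((.557,-.1365),.021,90,40,pre=.9)
place((.4671,-.303),.0255,95,.68)
show("end")
snap("1")
from m import *
for n in("scene","top"):
    W=np.load(f"{n}1w.npy")
    for k,xy in(("large",(.6365,-.288)),("small",(.467,-.303)),("middle",(.553,-.294))):print(n,k,disc(n,W,xy,.042,.0475,.0028))
I=cv2.imread("pics/scene1.png");cv2.imwrite("pics/s1c.png",cv2.resize(I[230:440,120:440],(800,525)))
```

```text
set True 9.7 tcp [ 0.6363 -0.2879  0.0249] w 0.731 F [-1.2  0.3  5.3] ff 55.046550035476685
open 10.0 tcp [ 0.6355 -0.2874  0.0236] w 0.948 F [ 0.3 -0.2  0.2] ff 0.0
down False 13.1 tcp [ 0.5567 -0.1365  0.0206] w 0.899 F [ 0.2 -0.6 -0.5] ff 0.0
grip 13.5 tcp [ 0.5574 -0.1367  0.0216] w 0.46 F [-0.6  0.2  2.2] ff 40.23135423660278
lift 14.4 tcp [ 0.5562 -0.1361  0.1984] w 0.459 F [ 0.3 -0.8 -0.7] ff 40.21457076072693
set True 16.7 tcp [ 0.4669 -0.3028  0.0256] w 0.458 F [-1.1  0.1  6.2] ff 40.520793199539185
open 17.0 tcp [ 0.4664 -0.3024  0.0249] w 0.682 F [-0.  -0.5  0.2] ff 0.0
end 17.9 tcp [ 0.4666 -0.3024  0.1986] w 0.682 F [ 0.2 -0.3  0.7] ff 0.0
scene large (array([ 636.4, -287.9]), array([62.8, 64.4]), 0.0476)
scene small (array([ 468.2, -302.9]), array([38.6, 40.9]), 0.0473)
scene middle (array([ 553.7, -295.2]), array([50.5, 53.2]), 0.0475)
top large (array([ 634.5, -289.4]), array([62.2, 63.9]), 0.0475)
top small (array([ 466.1, -304.3]), array([38. , 38.8]), 0.0476)
top middle (array([ 551.4, -296.3]), array([49. , 51.4]), 0.0475)
```

View pics/s1c.png

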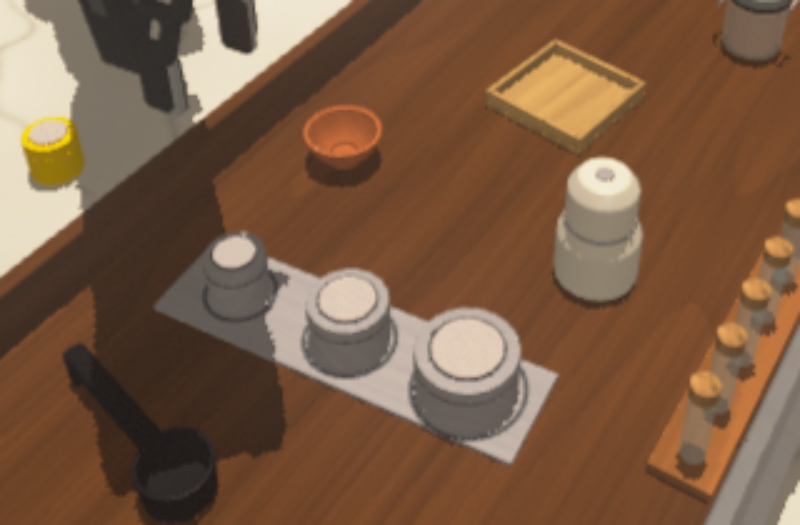

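The picture shows all three tins standing on the strip within their rings: crop pixels (235,270), (348,315) and (467,365). Next is the grinder.

Run:
```python
from act import *
pick((.658,-.157),.060,90,50,up=.22)
place((.5545,-.0068),.0655,90,.8,up=.22,v=.015)
show("end")
```

```text
down False 20.5 tcp [ 0.6577 -0.157   0.0595] w 1.0 F [-0.5  0.4  0.8] ff 0.0
grip 21.0 tcp [ 0.6585 -0.1569  0.0612] w 0.559 F [-1.4  0.6  5.3] ff 48.46980364905903
lift 21.8 tcp [ 0.6573 -0.1566  0.2181] w 0.555 F [ 0.   0.3 -2.6] ff 48.43275479535805
set True 24.5 tcp [ 0.5544 -0.0069  0.0661] w 0.558 F [-0.8 -0.6  4.6] ff 49.64947504610336
open 24.9 tcp [ 0.5534 -0.0068  0.065 ] w 0.801 F [-0.2  0.1 -0.2] ff 0.0
end 25.6 tcp [ 0.5538 -0.0066  0.2187] w 0.798 F [-0.7  0.4 -1.3] ff 0.0
```

Run:
```python
from act import *
pick((.494,-.421),.022,77.5,30,pre=.6)
place((.549,.2993),.0275,102.9,.33)
show("end")
r.move_pose([.45,.1,.35],Q(90))
snap("2")
from m import *
for n in("scene","top"):
    W=np.load(f"{n}2w.npy");Z=W[...,2];I=cv2.imread(f"pics/{n}2.png");V=I.max(-1)
    for k,xy in(("large",(.6365,-.288)),("small",(.467,-.303)),("middle",(.553,-.294))):print(n,k,disc(n,W,xy,.042,.0475,.0028))
    print("jar",disc(n,W,(.655,.14),.05,.07,.004))
    for lo,hi,R in((.03,.045,.029),(.061,.087,.024)):
        m=near(W,(.5545,-.007),.05)&(Z>lo)&(Z<hi);print("grinder",circ(W[m],R,(.554,-.007)))
    m=near(W,(.543,.298),.085)&(V<60)&(Z>.02);P=W[m];print("spoon",cv2.minAreaRect((P[:,:2]*1000).astype(np.float32)),np.percentile(P[:,2],[10,50,95]))
a=cv2.imread("pics/top2.png")[110:300,130:530];b=cv2.imread("pics/scene2.png")
cv2.imwrite("pics/e.png",np.vstack([cv2.resize(a,(632,300)),cv2.resize(b[160:460,120:520],(632,300))]))
```

```text
down False 28.8 tcp [ 0.4937 -0.4209  0.0216] w 0.599 F [-1.3 -0.3  0.6] ff 0.0
grip 29.2 tcp [ 0.4942 -0.4213  0.0225] w 0.158 F [-1.1  0.6  2.8] ff 30.41102707386017
lift 30.0 tcp [ 0.4936 -0.4203  0.1983] w 0.154 F [ 0.1  0.4 -1.1] ff 30.047044157981873
set True 34.1 tcp [0.5487 0.2992 0.0273] w 0.157 F [-0.1  0.6  3.2] ff 30.784987807273865
open 34.4 tcp [0.548  0.299  0.0267] w 0.324 F [-0.4  0.2  0.5] ff 0.0
end 35.3 tcp [0.5482 0.2992 0.1984] w 0.328 F [ 0.9 -0.2 -0.6] ff 0.0
scene large (array([ 636.4, -287.8]), array([62.6, 64.5]), 0.0476)
scene small (array([ 468.4, -302.9]), array([38.8, 41. ]), 0.0473)
scene middle (array([ 553.5, -295.1]), array([51. , 52.6]), 0.0475)
jar (array([657.2, 151.2]), array([51. , 56.9]), 0.07)
grinder [ 0.55381331 -0.00514244]
grinder [ 0.55376787 -0.00538492]
spoon ((547.1124267578125, 290.4759826660156), (128.1304168701172, 49.344696044921875), 23.837751388549805) [0.02381415 0.03392077 0.03887382]
top large (array([ 634.6, -289.6]), array([62.2, 62.6]), 0.0475)
top small (array([ 465.9, -304.1]), array([38. , 39.7]), 0.0474)
top middle (array([ 551.4, -296.6]), array([49.9, 51.6]), 0.0475)
  return _methods._mean(a, axis=axis, dtype=dtype,
  ret = ret.dtype.type(ret / rcount)
Traceback (most recent call last):
  File "m.py", line 13, in disc
    h=cv2.convexHull(P)[:,0];e=cv2.fitEllipse(cv2.convexHull(P*1000));return np.round(e[0],1),np.round(e[1],1),round(float(z),4)
      ~~~~~~~~~~~~~~^^^
cv2.error: OpenCV(4.12.0) /io/opencv/modules/imgproc/src/convhull.cpp:143: error: (-215:Assertion failed) total >= 0 && (depth == CV_32F || depth == CV_32S) in function 'convexHull'
```

The arm blocked the top view of the jar, so I move it clear and look again.

Run:
```python
from act import *
r.move_joints([-1.227, 0.383, 0.016, 1.37, -0.006, 1.388, -0.046])
snap("3")
from m import *
for n in("scene","top"):
    W=np.load(f"{n}3w.npy");Z=W[...,2];I=cv2.imread(f"pics/{n}3.png");V=I.max(-1)
    for lo,hi,R in((.03,.045,.029),(.061,.087,.024)):
        m=near(W,(.5545,-.007),.05)&(Z>lo)&(Z<hi);print(n,"grinder",circ(W[m],R,(.554,-.007)),np.percentile(Z[near(W,(.5545,-.007),.03)],99))
    m=near(W,(.543,.298),.085)&(V<60)&(Z>.026);P=W[m];d=(P[:,:2]-[.543,.298])@np.array([[.975,-.223],[.223,.975]])*1000
    print("spoon in tray x,y",np.round(np.percentile(d,[1,99],axis=0)),"handle y",np.round([np.median(d[(d[:,0]>a)&(d[:,0]<a+20),1]) for a in(-65,-30,0)],1),np.percentile(P[:,2],[10,50,95]))
a=cv2.imread("pics/top3.png")[110:300,130:530];b=cv2.imread("pics/scene3.png")
cv2.imwrite("pics/e.png",np.vstack([cv2.resize(a,(632,300)),cv2.resize(b[160:460,120:520],(400,300))[:, :].repeat(1,1) if 0 else cv2.resize(b[150:450,60:692],(632,300))]))
show("")
```

```text
scene grinder [ 0.55369731 -0.00528151] 0.10109356785689338
scene grinder [ 0.55369779 -0.00545215] 0.10109356785689338
spoon in tray x,y [[-63. -24.]
 [ 66.  22.]] handle y [-4.4 -3.8 -4.6] [0.02841468 0.03516641 0.03910793]
top grinder [ 0.55448059 -0.00928779] 0.10295744041118021
top grinder [ 0.55436439 -0.0094892 ] 0.10295744041118021
spoon in tray x,y [[-68. -23.]
 [ 65.  17.]] handle y [-7.1  2.1  1.4] [0.02829926 0.0351841  0.03875327]
 38.4 tcp [0.2482 0.5738 0.2462] w 0.325 F [ 0.3 -0.8 -0.5] ff 0.0
```

View pics/e.png

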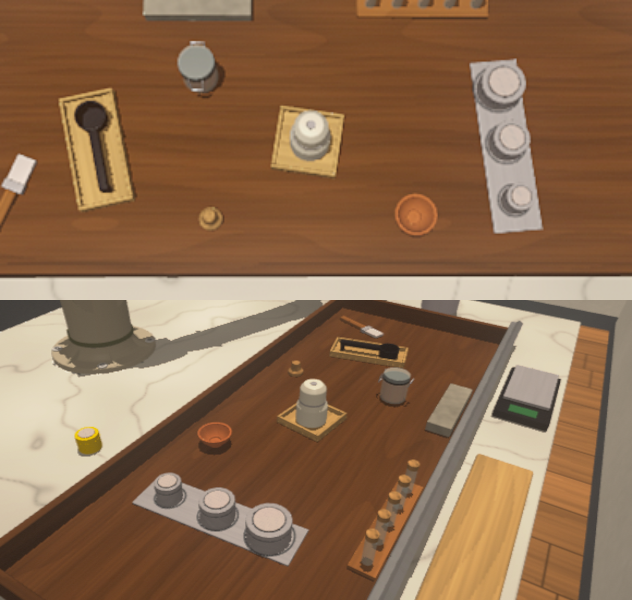

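The crops show the spoon flat in the long tray (95,145), the grinder upright in the square tray (310,137), the three tins on their rings (500,87), (510,140) and (517,200), and the jar where it was. The measured positions are within tolerance, so I hand the job in.

```bash
python3 -c "
from plant import r
print(r.close_job())"
```

```text
the job is handed in; nothing more can be done
None
```

I handed the job in at about 38 s of the 112 s: the large and small tins are on their rings, the grinder is upright in the square tray, the spoon is flat in the long tray, the middle tin and jar are unmoved, and everything is released; `close_job()` returned no verdict, so this rests on my last camera check.

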